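Unscrew the blade collar of a blender jar whose thread hand is unknown

TASK

We are closing down and the blender jar that still has its blade unit in has to come apart for washing: it is the one with the black drive coupling sticking up through its collar; the other jar has been stripped already and has only its white seal under the collar. Unscrew the collar of the jar with the blade unit: the jars come from different blenders, so the thread may be ordinary or reverse and you have to try which way it gives, without wrenching the jar about. Lift the collar off and finish holding it upright in the gripper a hand's breadth above the jar, so that I can pull the blades out; leave both jars standing in the rack, the blade unit in its place, the other collar screwed on, and do not knock the things round about.

Things in the scene. Friction and masses are not known exactly. Their poses are not given: they have to be found in the camera images.
- collar_1: grey ribbed, metal-cored collar screwed over the upturned neck of a clear blender jar: 56 mm across, 30 mm tall, 3 mm skirt, 24 mm hole in its 4 mm top plate, 160 g. Origin: centre of its lower rim, 150 mm above the worktop when screwed home (neck top is 22 mm higher); z up, x to the orange index bar, which at the start points along the rack's x on both jars. Either collar may be on either jar.
- collar_2: a second collar, just like collar_1. Thread (both): the wrong way it meets a hard stop within 6 to 9 deg; the right way it turns easily, at constant height, and 50 deg (0.87 rad) frees it to lift straight off (60 to 120 deg is good; at 145 deg it stops). Which way loosens differs between the jars, changes from start to start, and nothing shows it. Pulled up too early, it takes the jar along.
- blade_unit: steel blade unit in the neck of one jar, held down by the collar round it, which is the one to take off: 30 mm flange, 4 mm thick, lying on the neck; black toothed drive coupling, 19 mm across, standing 14 mm above the collar's top, 194 mm above the worktop; blades inside the jar. Origin: on its axis at the flange's underside = top edge of the jar's neck, 172 mm above the worktop; z up.
- seal_ring: white seal ring, 30 mm outside, 17 mm hole, 4 mm thick, alone under the collar of the other, already stripped jar; seen through that collar's hole. Origin: on its axis at its underside, 172 mm above the worktop.
- rack: fixed steel draining rack, 150 (x) by 300 (y) mm; two jars, 100 mm square and about 1.5 kg, stand loose (1.5 mm play) mouth down in its square sockets, 75 mm either side of its origin along its y; the sockets' 32 mm walls keep them from turning. Jar handles point to its -x. Jar shoulders are 144 mm above the worktop; beside the collars all is free above that. Origin: middle of its underside.
- jar_lid: bystander: black square rubber jar lid with a clear round plug, 98x98x38 mm, lying on the worktop to the right of the rack. Origin: centre of its underside.
- milk_jug: bystander: steel milk jug, 110 mm tall, on the right. Origin: on its underside.
- tamper: bystander: coffee tamper with wooden handle, 99 mm tall, far right. Origin: centre of its underside.
- tape_roll: bystander: roll of masking tape, 91 mm, 24 mm tall, lying at the back left. Origin: centre of its underside.
Mind the look-alikes: they are no part of the job. What is shaped like the collar_2 but blue or brown is not meant.

How it is judged:
By the outcome, as a careful person would: the job done as asked, in the order asked, and still so for the second after the job is handed in, while the arm keeps its last pose, push and grip.
It also fails if it takes over 38 s, if anything falls off the work surface, if the arm or the gripper's body presses on something with over 40 N, if the wrist force passes 120 N, or if a joint passes its speed limit or range.

ROBOT

A 7-joint arm with a two-finger parallel gripper is mounted at the origin on a cart in front of the work surface, level with it; the furniture and walls round the work are solid. World frame = base frame: x ahead of the robot, y to its left, z up, the work surface at z = 0. Lengths are in m, angles in rad, forces in N, time in s.
With the tool pointing down it reaches from about 0.4 to 0.85 m from the base axis. Payload 4.5 kg.
Tool frame: the origin (TCP) lies on the centre line of the jaws, within the pads' length; the fingertips stand r.tcp_to_tips ahead of it and the grasp point (between the pads) lies 11 mm behind it (r.tcp_to_tips is the distance from the TCP to the fingertips, in m); y points along the fingers, x is the direction in which the jaws open and shut, and the axes are right-handed (so a half turn about y gives the same grasp; the last joint's range is limited). The gripper opens to 88 mm and grips with 3 to 60 N. Pads are 18 mm wide; open, the fingers measure 123 mm over their backs; the gripper's body (75 mm by 187 mm) begins 45 mm behind the grasp point.
Start: joints at [-1.25, 0.689, -0.195, 1.565, 0.157, 0.902, -0.215], TCP at [0.177, 0.6, 0.247] pointing down, gripper open.
Joint ranges: [-3.01, 3.01], [-0.46, 2.08], [-1.47, 1.51], [0.13, 2.56], [-1, 4.14], [0.04, 2.09], [-2.66, 2.66]. Speed limits (rad/s): [2.57, 2.57, 3.14, 3.14, 3.14, 3.14, 3.14].

INTERFACE

Orientations are given as a unit quaternion [x, y, z, w].
In Python, from plant import r gives the robot as it stands. The module is installed in compiled form; this text tells all that it offers.
- The arm moves only by the shell command python3 -m inch 'ROWS' [OPENING] [FORCE]. ROWS is text: rows parted by semicolons, each of 4 numbers parted by spaces: the shift along the tool's x, y, z in mm, then the turn about the tool's y in degrees. In form: x y z spin; .... A call has 1 to 10 rows; each row is the pose to reach, as a shift and turn from the pose commanded when the call began, along the tool's axes at that moment; what a row does not reach only later rows make up. A row lasts 1/10 s, in which the tool goes at most 50 mm and 8.59 degrees, less where a joint would pass 70% of its speed; a pose out of reach is approached as far as the arm can. A call with a gripper value outside its range is refused whole. OPENING is the gripper command: -1 is shut, 1 is fully open, values between are in proportion, set as the call begins (- or left out, the last holds). The fingers move at their own pace and stop on an object; FORCE is the grip in N (left out, the last holds). Time passes only in rows, so rows that repeat a pose let the fingers close. It gives the time, the measured TCP pose, the force and the opening at its end, in the units of the state.
- r.get_state(): the state, without advancing time (a new reading comes with each control period).
- r.snapshot(name): name is "scene" or "side" or "wrist"; returns a dict with "frame" (400x640x3 uint8, red, green, blue), "intrinsics" (3x3 intrinsics, pixels), "R" (3x3) and "t" (3): a world point X has camera coordinates R X + t. Camera axes: x right, y down, z forward; pixel columns grow to the right and rows downward; lengths in m; the calibration is good to about 2 mm. A picture is of the moment at which its call begins. There is no depth.
- r.finish_job(): hands the job in, once; it reports no verdict.
Trained networks look in the newest picture that a camera, given by its name, has taken for a name from the list of things; names that differ only in an ending like _2 or _b are one class to them, and where a whole thing is asked for, a point or a joint stands for the part that bears it (a point fixed in the world has none). Each returns a list of dicts, best first, with "p" (0 to 1); they miss things now and then, are a little off and sometimes report something else, mostly with a low value. They report only what shows in the picture. A call takes as long as a camera call. They do not tell look-alikes from the thing itself.
- r.trace(camera, name): "region" (400x640 bool, what is visible of it) and "centre" ([row, column] in pixels, amid what is visible of it).
- r.tip_of(camera, name): "centre" ([row, column] in pixels: a listed point, or the origin of a listed thing).
The state is a dict: "clock": time; "q": joint angles; "qd": joint speeds; "joint_torque": joint torques, N m; "tool_pos": TCP position; "eef_rot": TCP orientation; "contact_force": force on the tool from outside, world axes, zero at the start; "moment": the same for the moment, N m; "opening": opening from 0.0 (shut) to 1.0 (fully open).
Only numpy, scipy, OpenCV 4.12 (cv2) and the standard library are available. Lean on these libraries where they do the work, as an engineer would, in place of code of your own. Each camera call takes 0.05 s, during which the arm holds its last target.

## Working session

There is one attempt and no reset: what is moved stays moved. The work goes in short steps, Python scripts to look and compute and a shell command to move; the robot and the scene stay as the last step left them, time stands still between calls to the robot, and variables do not carry over. Pictures are saved under pics/ and viewed, and the job is handed in when it is done.

```bash
mkdir -p pics; ls; python3 - <<'E'
from plant import r
import cv2,numpy as np
s=r.get_state()
for k in s: print(k,np.round(s[k],4))
print(r.tcp_to_tips)
for n in ["scene","side","wrist"]:
    d=r.snapshot(n); cv2.imwrite(f"pics/a_{n}.png",d["frame"][:,:,::-1])
    for nm in ["collar_1","blade_unit","seal_ring","rack"]:
        for o in r.tip_of(n,nm)[:4]: print(n,nm,"tip",np.round(o["centre"],1),round(o["p"],2))
        for o in r.trace(n,nm)[:4]: print(n,nm,"trace",np.round(o["centre"],1),round(o["p"],2),o["region"].sum())
E
```

```text
pics
clock 0.0
q [-1.2502  0.69   -0.1945  1.5664  0.1573  0.9025 -0.2151]
qd [-0.0005 -0.0009 -0.0007  0.0012 -0.0007  0.0007 -0.0018]
joint_torque [-4.00000e-04 -5.27564e+01 -1.26690e+00 -1.53433e+01 -5.25000e-02
  6.50000e-03  2.00000e-04]
tool_pos [0.1766 0.5989 0.2459]
eef_rot [ 0.5667  0.423  -0.4239 -0.5659]
contact_force [ 0.2736 -0.3387 -0.496 ]
moment [-0.0345 -0.0255 -0.0081]
opening 1.001
0.008
scene collar_1 tip [179.3 264.7] 0.67
scene collar_1 tip [169.  221.1] 0.65
scene collar_1 tip [248.  283.5] 0.61
scene collar_1 tip [211.8 326.9] 0.53
scene collar_1 trace [169.5 220. ] 0.69 205
scene collar_1 trace [211.2 325.5] 0.59 152
scene collar_1 trace [246.1 285.9] 0.57 303
scene collar_1 trace [179.7 261. ] 0.55 199
scene blade_unit tip [175.7 264.7] 0.55
scene rack trace [213.6 245.3] 0.67 1298
side collar_1 tip [246.8 243.2] 0.9
side collar_1 tip [225.  279.1] 0.84
side collar_1 tip [234.6 318.9] 0.8
side collar_1 tip [255.7 344.4] 0.61
side collar_1 trace [244.9 238.3] 0.79 342
side collar_1 trace [221.4 284.8] 0.76 279
side collar_1 trace [217.1 312.4] 0.71 275
side collar_1 trace [252.7 342.4] 0.56 288
side blade_unit tip [219.9 283.2] 0.51
side seal_ring tip [244.3 242. ] 0.36
side rack tip [274. 270.] 0.66
side rack trace [281.8 267.9] 0.87 1718
```

View pics/a_scene.png

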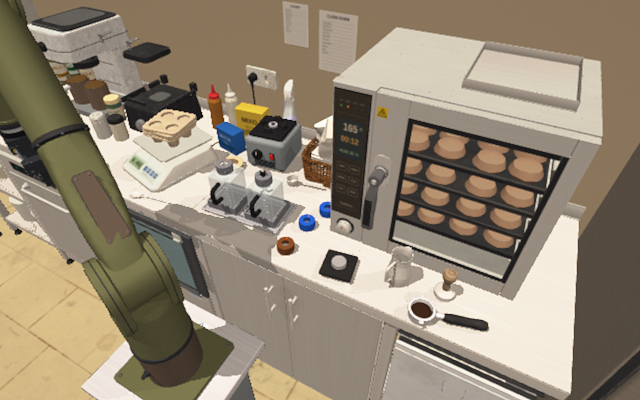

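View pics/a_side.png

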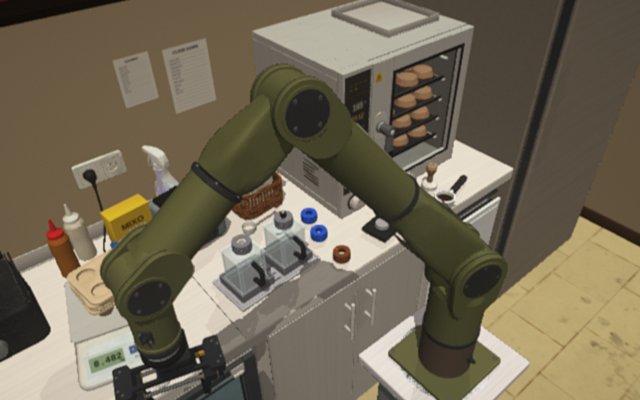

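View pics/a_wrist.png

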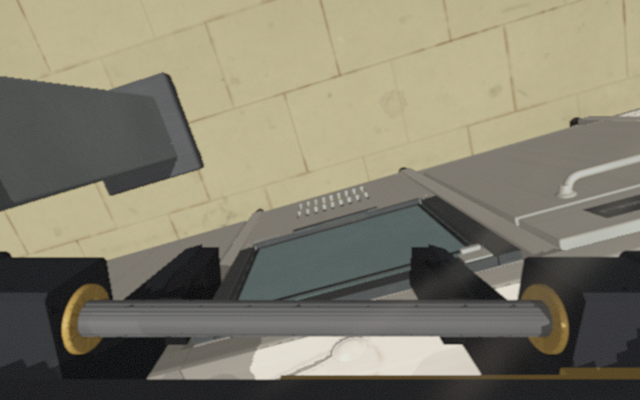

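```bash
cat > h.py <<'E'
import numpy as np,cv2
from plant import r
from scipy.spatial.transform import Rotation as Ro
def cam(n):
    d=r.snapshot(n); return d
def ray(d,rc):
    K,R,t=d["intrinsics"],d["R"],d["t"]
    v=R.T@np.linalg.inv(K)@np.array([rc[1],rc[0],1.]); return -R.T@t, v/np.linalg.norm(v)
def atz(d,rc,z):
    o,v=ray(d,rc); return o+v*(z-o[2])/v[2]
def tri(obs):
    A=np.zeros((3,3));b=np.zeros(3)
    for d,rc in obs:
        o,v=ray(d,rc);P=np.eye(3)-np.outer(v,v);A+=P;b+=P@o
    return np.linalg.solve(A,b)
def proj(d,X):
    c=d["R"]@np.asarray(X)+d["t"];p=d["intrinsics"]@c;return p[1]/p[2],p[0]/p[2]
E
python3 - <<'E'
from h import *
A=cv2.imread("pics/a_scene.png");B=cv2.imread("pics/a_side.png")
cv2.imwrite("pics/z1.png",cv2.resize(A[150:230,190:310],None,fx=6,fy=6,interpolation=2))
cv2.imwrite("pics/z2.png",cv2.resize(B[200:310,200:330],None,fx=5,fy=5,interpolation=2))
a=cam("scene");b=cam("side")
print("blade jar collar origin tips",tri([(a,(179.3,264.7)),(b,(225,279.1))]))
print("other",tri([(a,(169,221.1)),(b,(246.8,243.2))]))
for rc,c in [((179.3,264.7),a),((225,279.1),b),((169,221.1),a),((246.8,243.2),b)]: print(atz(c,rc,.150))
s=r.get_state();print(Ro.from_quat(s["eef_rot"]).as_matrix().round(3))
for c in (a,b): print(-c["R"].T@c["t"], c["intrinsics"][0,0])
E
```

```text
blade jar collar origin tips [0.55909288 0.10294784 0.14136357]
other [0.52189286 0.24666804 0.16276922]
[0.55399884 0.09747349 0.15      ]
[0.54712528 0.10946228 0.15      ]
[0.53112758 0.25779899 0.15      ]
[0.53743721 0.23963825 0.15      ]
[[ 0.283  0.    -0.959]
 [ 0.959  0.     0.283]
 [ 0.    -1.    -0.   ]]
[-0.23870001 -0.5312955   0.94347718] 389.90982777823274
[-0.40207103  0.7141199   1.11824453] 505.7129897655419
```

View pics/z1.png

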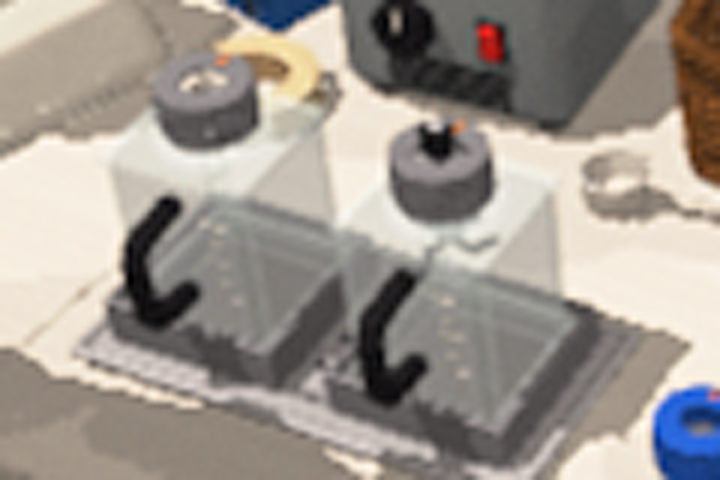

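View pics/z2.png

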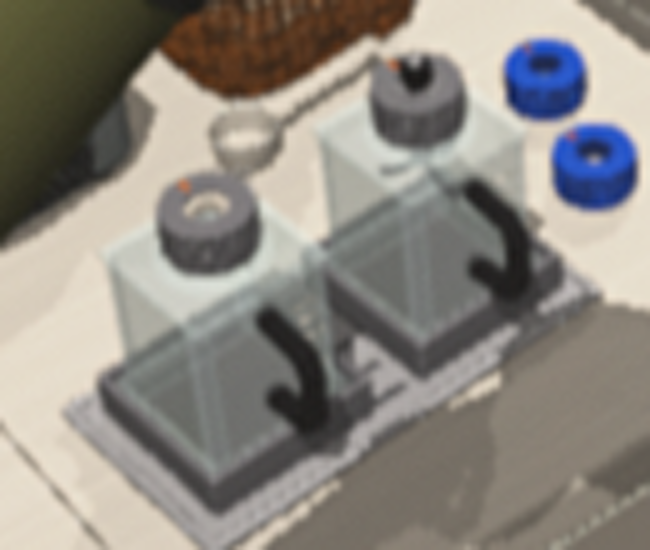

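```bash
python3 - <<'E'
from h import *
a=cam("scene");b=cam("side")
print(tri([(a,(178.7,263.5)),(b,(219.7,283.7))]),atz(a,(178.7,263.5),.165),atz(b,(219.7,283.7),.165))
c=cam("wrist");s=r.get_state();R=Ro.from_quat(s["eef_rot"]).as_matrix()
print("wristcam in tool",R.T@(-c["R"].T@c["t"]-s["tool_pos"]),"axes in tool (cols cam x,y,z)",(R.T@c["R"].T).round(3),c["intrinsics"][0,0])
E
python3 -m inch '0 -30 0 0; 0 -80 0 0; -20 -120 -30 5; -50 -130 -70 12; -80 -130 -110 20; -110 -130 -150 28; -140 -130 -190 35; -170 -130 -230 42; -200 -130 -270 48; -230 -130 -310 54' 1
```

```text
[0.54402653 0.09351501 0.16222468] [0.53976399 0.09070934 0.165     ] [0.54275645 0.09483156 0.165     ]
wristcam in tool [ 1.66954348e-05 -1.37301027e-01  6.48111983e-02] axes in tool (cols cam x,y,z) [[ 1.     0.    -0.   ]
 [ 0.    -0.261  0.965]
 [ 0.    -0.965 -0.261]] 341.0918323025767
clock: 2.6
tool_pos: [0.4075, 0.2927, 0.377]
eef_rot: [-0.697, -0.119, 0.119, 0.697]
contact_force: [0.7, 0.6, 0.4]
opening: 0.997
```

```bash
cat >> h.py <<'E'
def mv(x,y,z,yaw=None):
    s=r.get_state();R=Ro.from_quat(s["eef_rot"]).as_matrix()
    d=R.T@(np.array([x,y,z])-s["tool_pos"])*1000
    cy=np.degrees(np.arctan2(R[1,0],R[0,0]))
    print("rel mm",d.round(1),"yaw",cy.round(1),"spin",None if yaw is None else round(cy-yaw,1),"q",np.round(s["q"],2),"t",s["clock"],"tilt",np.round(R[2],3))
E
python3 -c "
from h import *
mv(.542,.093,.31,10)"
```

```text
rel mm [  60.7   67.  -233. ] yaw 19.3 spin 9.3 q [-0.76  0.37  0.07  1.74 -0.03  1.03 -0.34] t 2.6 tilt [ 0.001 -1.     0.   ]
```

```bash
python3 -m inch '12 5 -46 2; 24 20 -93 4; 36 35 -140 6; 48 50 -186 8; 60 67 -233 9; 60 67 -233 9; 60 67 -233 9' 1; python3 - <<'E'
from h import *
mv(.542,.093,.31,10)
c=cam("wrist");cv2.imwrite("pics/b_wrist.png",c["frame"][:,:,::-1])
for nm in ["collar_1","blade_unit","seal_ring"]:
    for o in r.tip_of("wrist",nm)[:4]: print(nm,"tip",np.round(o["centre"],1),round(o["p"],2))
    for o in r.trace("wrist",nm)[:4]:
        ys,xs=np.where(o["region"]);print(nm,"trace",np.round(o["centre"],1),round(o["p"],2),ys.min(),ys.max(),xs.min(),xs.max())
for p in [(.542,.093,.150),(.542,.093,.194)]: print(proj(c,p))
E
```

```text
clock: 3.3
tool_pos: [0.5414, 0.0937, 0.3092]
eef_rot: [0.704, 0.064, -0.064, -0.704]
contact_force: [-0.3, 0.9, -0.7]
opening: 0.995
rel mm [ 0.5 -0.8 -0.8] yaw 10.4 spin 0.4 q [-0.34  0.51  0.13  1.72 -0.08  0.91  0.01] t 3.3 tilt [-0.001 -1.    -0.   ]
collar_1 tip [270.2 310.5] 0.88
collar_1 tip [  3.1 342.1] 0.86
collar_1 tip [193.1 316.1] 0.8
collar_1 tip [254.1 227.1] 0.68
collar_1 trace [272.7 311.3] 0.91 254 298 291 332
collar_1 trace [188.5 314.8] 0.82 164 233 284 353
collar_1 trace [ 17.5 338.2] 0.81 0 45 305 383
collar_1 trace [291.5 368.6] 0.65 284 299 351 388
blade_unit tip [199.5 319.1] 0.59
blade_unit trace [199.2 320.6] 0.95 187 215 305 332
blade_unit trace [ 16.2 340.9] 0.34 0 44 305 384
seal_ring trace [  5.1 347. ] 0.69 0 12 330 360
(np.float64(193.91415338508827), np.float64(313.5521469369088))
(np.float64(206.51874480029508), np.float64(313.32674427002416))
```

View pics/b_wrist.png

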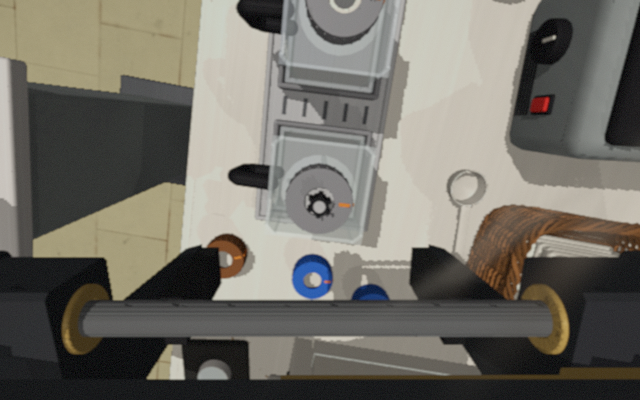

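```bash
python3 - <<'E'
from h import *
c=cam("wrist")
im=c["frame"][:,:,::-1]
cv2.imwrite("pics/b_z.png",cv2.resize(im[140:260,250:390],None,fx=5,fy=5,interpolation=cv2.INTER_CUBIC))
for rc,z in [((202,319),.194),((201,318.5),.192),((193.1,316.1),.15),((199.5,319.1),.172)]: print(atz(c,rc,z).round(4))
def circ(cx,cy,z,R): return np.array([proj(c,(cx+R*np.cos(t),cy+R*np.sin(t),z))[::-1] for t in np.linspace(0,6.283,40)])
m=im.copy();m=cv2.resize(m[140:260,250:390],None,fx=5,fy=5,interpolation=cv2.INTER_CUBIC)
X=atz(c,(202,319),.194)[:2]
for z,R in [(.18,.028),(.194,.0095),(.15,.028),(.18,.012)]:
    p=(circ(*X,z,R)-[250,140]+.5)*5;cv2.polylines(m,[p.astype(np.int32)],True,(0,255,0),1)
cv2.imwrite("pics/b_zo.png",m)
E
```

```text
[0.5454 0.0998 0.194 ]
[0.545  0.1001 0.192 ]
[0.544  0.0968 0.15  ]
[0.5464 0.0966 0.172 ]
```

View pics/b_zo.png

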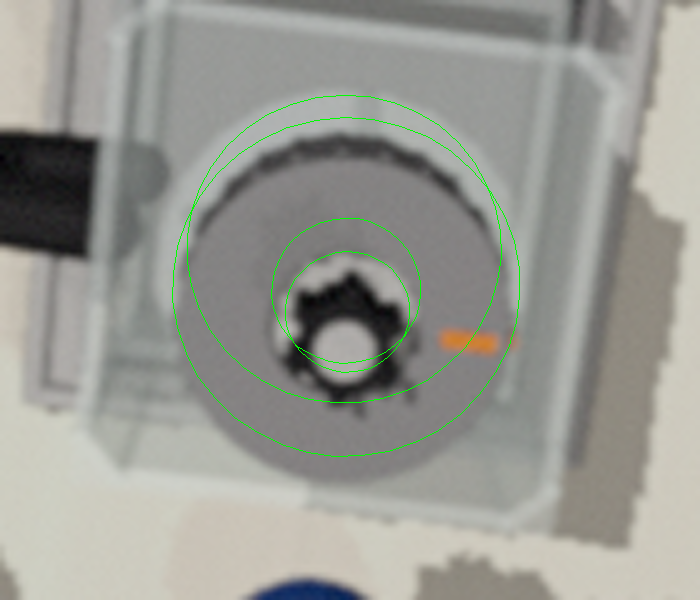

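```bash
python3 - <<'E'
from h import *
c=cam("wrist")
im=c["frame"][:,:,::-1]
print(atz(c,(208,318.5),.194))
def circ(cx,cy,z,R): return np.array([proj(c,(cx+R*np.cos(t),cy+R*np.sin(t),z))[::-1] for t in np.linspace(0,6.283,40)])
m=im.copy();m=cv2.resize(m[140:260,250:390],None,fx=5,fy=5,interpolation=cv2.INTER_CUBIC)
X=(.5457,.0955)
for z,R in [(.18,.028),(.194,.0095),(.15,.028),(.18,.012)]:
    p=(circ(*X,z,R)-[250,140]+.5)*5;cv2.polylines(m,[p.astype(np.int32)],True,(0,255,0),1)
cv2.imwrite("pics/b_zo2.png",m)
mv(*X,.25,10)
mv(*X,.159,10)
E
```

```text
[0.54597862 0.09478927 0.194     ]
rel mm [ 4.5 60.  -1.1] yaw 10.6 spin 0.6 q [-0.34  0.51  0.13  1.72 -0.08  0.91  0.01] t 3.75 tilt [ 0.001 -1.     0.   ]
rel mm [  4.4 151.   -1.2] yaw 10.6 spin 0.6 q [-0.34  0.51  0.13  1.72 -0.08  0.91  0.01] t 3.75 tilt [ 0.001 -1.     0.   ]
```

View pics/b_zo2.png

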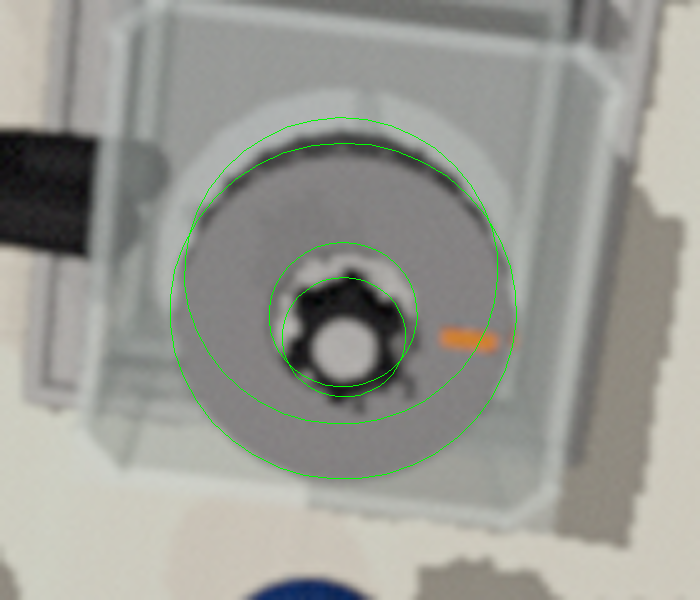

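```bash
python3 -m inch '5 30 -2 0; 5 60 -2 0; 5 85 -2 0; 5 105 -2 0; 5 120 -2 0; 5 132 -2 0; 5 142 -2 0; 5 150 -2 0; 5 150 -2 0; 5 150 -2 0' 1; python3 - <<'E'
from h import *
mv(.5458,.0953,.159,10)
c=cam("wrist");cv2.imwrite("pics/c_wrist.png",c["frame"][:,:,::-1])
d=cam("side");cv2.imwrite("pics/c_side.png",cv2.resize(d["frame"][150:300,200:360,::-1],None,fx=4,fy=4))
print(r.get_state()["contact_force"])
E
```

```text
clock: 4.75
tool_pos: [0.5468, 0.094, 0.16]
eef_rot: [-0.704, -0.065, 0.065, 0.704]
contact_force: [-0.3, 0.3, -0.3]
opening: 1.003
rel mm [-0.7  1.   1.5] yaw 10.6 spin 0.6 q [-0.31  0.72  0.09  1.87 -0.11  0.55  0.04] t 4.75 tilt [ 0.001 -1.     0.   ]
[0.1689903  0.31645249 0.56532541]
```

View pics/c_wrist.png

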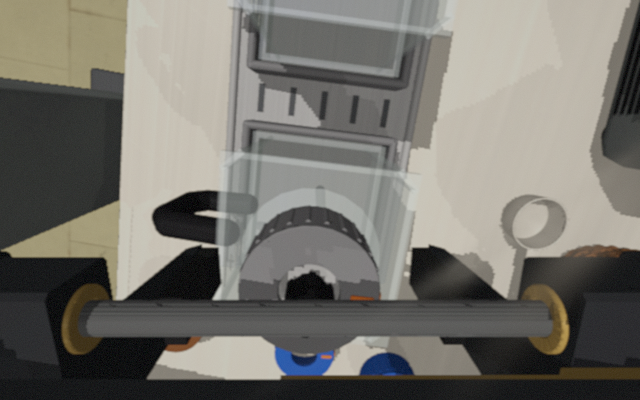

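View pics/c_side.png

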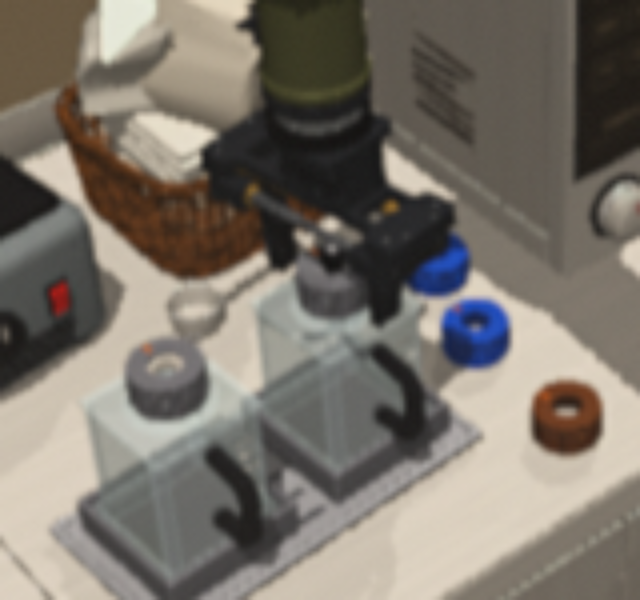

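```bash
python3 - <<'E'
from h import *
c=cam("wrist");print(c["intrinsics"].round(1))
m=cv2.imread("pics/c_wrist.png")[180:380,200:440];m=cv2.resize(m,None,fx=3,fy=3,interpolation=cv2.INTER_CUBIC)
def circ(cx,cy,z,R): return np.array([proj(c,(cx+R*np.cos(t),cy+R*np.sin(t),z))[::-1] for t in np.linspace(0,6.283,40)])
for X,col in [((.5432,.0955),(0,255,0)),((.5458,.0953),(0,0,255))]:
  for z,R in [(.18,.028),(.18,.012)]:
    p=(circ(*X,z,R)-[200,180]+.5)*3;cv2.polylines(m,[p.astype(np.int32)],True,col,1)
cv2.imwrite("pics/c_zo.png",m)
E
```

```text
[[341.1   0.  314.8]
 [  0.  341.1 208.5]
 [  0.    0.    1. ]]
```

View pics/c_zo.png

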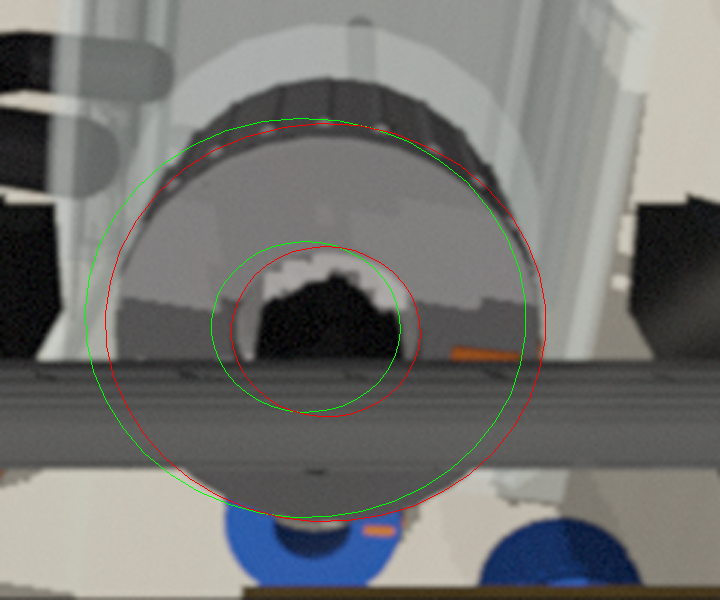

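```bash
python3 -m inch '0 0 0 0;0 0 0 0;0 0 0 0;0 0 0 0;0 0 0 0;0 0 0 0;0 0 0 0;0 0 0 0' -1 40; python3 -c "
from h import *
mv(.5463,.0946,.159);s=r.get_state();print(np.round(s['contact_force'],1),np.round(s['moment'],2),s['opening'])"
```

```text
clock: 5.7
tool_pos: [0.5461, 0.0939, 0.1597]
eef_rot: [-0.704, -0.065, 0.065, 0.704]
contact_force: [-1.9, -0.4, 1.9]
opening: 0.633
rel mm [0.4 0.7 0.7] yaw 10.6 spin None q [-0.31  0.72  0.09  1.87 -0.11  0.55  0.04] t 5.7 tilt [-0.001 -1.     0.   ]
[-1.9 -0.4  1.9] [-0.14  0.54 -0.01] 0.6332674210354458
```

```bash
for i in 1; do python3 -m inch '0 0 0 2;0 0 0 4;0 0 0 5;0 0 0 5;0 0 0 5'; done;  python3 -c "
from h import *
mv(.5463,.0946,.159);s=r.get_state();print(np.round(s['contact_force'],1),np.round(s['moment'],2),s['opening'])"
python3 -m inch '0 0 0 2;0 0 0 4;0 0 0 4;0 0 0 4;0 0 0 4';  python3 -c "
from h import *
mv(.5463,.0946,.159);s=r.get_state();print(np.round(s['contact_force'],1),np.round(s['moment'],2),s['opening'])"
```

```text
clock: 6.2
tool_pos: [0.5461, 0.0935, 0.1596]
eef_rot: [0.707, 0.034, -0.035, -0.706]
contact_force: [-4.1, -3.1, 3.1]
opening: 0.63
rel mm [0.4 0.6 1.1] yaw 5.6 spin None q [-0.32  0.72  0.12  1.87 -0.14  0.55 -0.01] t 6.2 tilt [-0.001 -1.    -0.001]
[-4.1 -3.1  3.1] [-0.7   0.86  0.47] 0.6302601573701035
clock: 6.7
tool_pos: [0.546, 0.0934, 0.1596]
eef_rot: [0.707, 0.01, -0.011, -0.707]
contact_force: [-4.4, -4.4, 3.6]
opening: 0.629
rel mm [0.3 0.6 1.2] yaw 1.6 spin None q [-0.33  0.73  0.13  1.87 -0.17  0.56 -0.06] t 6.7 tilt [-0.001 -1.    -0.001]
[-4.4 -4.4  3.6] [-0.92  0.93  1.37] 0.6292861335009033
```

```bash
python3 -m inch '0 0 0 -3;0 0 0 -6;0 0 0 -9;0 0 0 -9';  python3 -c "
from h import *
mv(.5463,.0946,.159);s=r.get_state();print(np.round(s['contact_force'],1),np.round(s['moment'],2),s['opening'])"
python3 -m inch '0 0 0 -3;0 0 0 -6;0 0 0 -6;0 0 0 -6';  python3 -c "
from h import *
mv(.5463,.0946,.159);s=r.get_state();print(np.round(s['contact_force'],1),np.round(s['moment'],2),s['opening'])"
python3 -m inch '0 0 0 -3;0 0 0 -6;0 0 0 -6;0 0 0 -6';  python3 -c "
from h import *
mv(.5463,.0946,.159);s=r.get_state();print(np.round(s['contact_force'],1),np.round(s['moment'],2),s['opening'])"
```

```text
clock: 7.1
tool_pos: [0.546, 0.0949, 0.1596]
eef_rot: [-0.704, -0.064, 0.065, 0.705]
contact_force: [-5.2, 0.6, 2.9]
opening: 0.628
rel mm [ 0.3  0.6 -0.4] yaw 10.4 spin None q [-0.31  0.72  0.09  1.87 -0.12  0.55  0.04] t 7.1 tilt [-0.001 -1.     0.002]
[-5.2  0.6  2.9] [-0.04  1.04 -0.  ] 0.6275229813518135
clock: 7.5
tool_pos: [0.5459, 0.0952, 0.1596]
eef_rot: [-0.699, -0.101, 0.101, 0.701]
contact_force: [-5.0, 1.8, 4.2]
opening: 0.632
rel mm [ 0.2  0.6 -0.6] yaw 16.4 spin None q [-0.29  0.72  0.06  1.87 -0.08  0.55  0.11] t 7.5 tilt [-0.001 -1.     0.002]
[-5.   1.8  4.2] [ 0.17  1.1  -0.05] 0.6321896581726439
clock: 7.9
tool_pos: [0.5457, 0.0954, 0.1596]
eef_rot: [-0.693, -0.137, 0.138, 0.694]
contact_force: [-6.0, 1.5, 4.3]
opening: 0.633
rel mm [ 0.3  0.6 -1. ] yaw 22.4 spin None q [-0.27  0.72  0.03  1.87 -0.04  0.55  0.18] t 7.9 tilt [-0.001 -1.     0.002]
[-6.   1.5  4.3] [ 0.31  1.21 -0.06] 0.6334985454427713
```

```bash
python3 -m inch '0 0 0 -5;0 0 0 -10;0 0 0 -15;0 0 0 -20;0 0 0 -25;0 0 0 -30;0 0 0 -35;0 0 0 -40;0 0 0 -40';  python3 -c "
from h import *
mv(.5463,.0946,.159);s=r.get_state();print(np.round(s['contact_force'],1),np.round(s['moment'],2),s['opening'])
c=cam('wrist');cv2.imwrite('pics/d_wrist.png',c['frame'][:,:,::-1])
c=cam('scene');cv2.imwrite('pics/d_scene.png',cv2.resize(c['frame'][120:240,200:330,::-1],None,fx=5,fy=5))
"
```

```text
clock: 8.8
tool_pos: [0.5469, 0.0945, 0.1597]
eef_rot: [-0.604, -0.367, 0.366, 0.605]
contact_force: [-2.0, -0.1, 1.3]
opening: 0.629
rel mm [-0.2  0.7  0.5] yaw 62.4 spin None q [-0.16  0.72 -0.16  1.86  0.2   0.57  0.65] t 8.8 tilt [ 0.002 -1.     0.   ]
[-2.  -0.1  1.3] [ 0.03  0.6  -0.01] 0.6285226724077196
```

View pics/d_wrist.png

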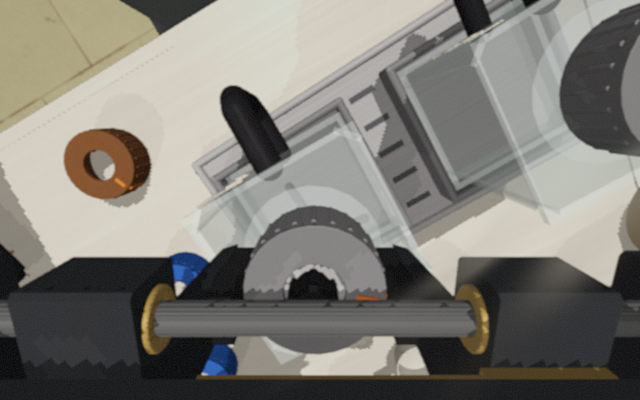

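View pics/d_scene.png

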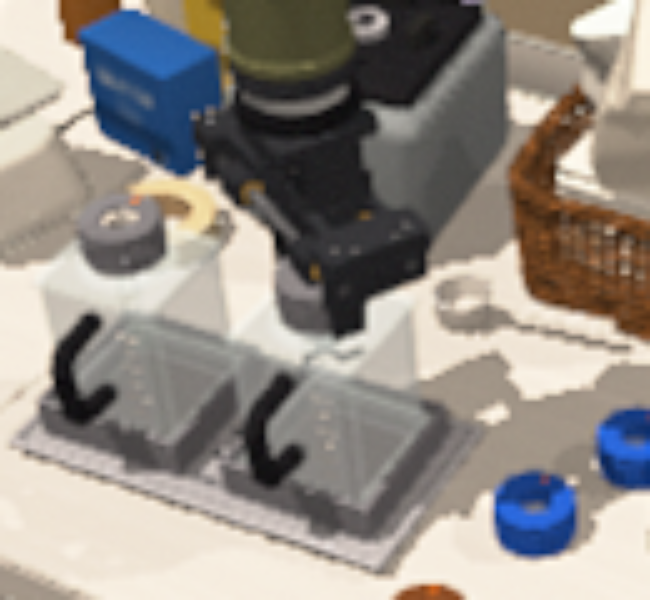

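```bash
python3 -m inch '0 0 0 -6;0 0 0 -12;0 0 0 -18;0 0 0 -24;0 0 0 -30;0 0 0 -36;0 0 0 -36;0 0 0 -36' - 45;  python3 -c "
from h import *
mv(.5463,.0946,.159);s=r.get_state();print(np.round(s['contact_force'],1),np.round(s['moment'],2),s['opening'])"
```

```text
clock: 9.7
tool_pos: [0.5471, 0.0944, 0.1597]
eef_rot: [0.462, 0.536, -0.535, -0.462]
contact_force: [-1.7, 1.6, -0.1]
opening: 0.632
rel mm [0.3 0.7 0.7] yaw 98.3 spin None q [-0.05  0.73 -0.34  1.86  0.39  0.62  1.08] t 9.7 tilt [ 0.001 -1.    -0.001]
[-1.7  1.6 -0.1] [ 0.32  0.31 -0.03] 0.6317095750776552
```

```bash
python3 -m inch '0 -2 0 0;0 -4 0 0;0 -6 0 0;0 -8 0 0;0 -8 0 0';  python3 -c "
from h import *
s=r.get_state();print(np.round(s['contact_force'],1),np.round(s['moment'],2),s['opening'])"
```

```text
clock: 10.2
tool_pos: [0.5468, 0.0938, 0.168]
eef_rot: [0.462, 0.536, -0.536, -0.461]
contact_force: [-0.9, -0.5, -0.9]
opening: 0.628
[-0.9 -0.5 -0.9] [ 0.04  0.11 -0.01] 0.6283441340757342
```

```bash
python3 -m inch '0 -5 0 0;0 -10 0 0;0 -16 0 0;0 -22 0 0;0 -28 0 0;0 -34 0 0;0 -40 0 0;0 -46 0 0;0 -52 0 0;0 -52 0 0';  python3 -c "
from h import *
s=r.get_state();print(np.round(s['contact_force'],1),np.round(s['moment'],2),s['opening'])
for n in ('scene','side'):
    c=cam(n);f=c['frame'][110:240,190:340] if n=='scene' else c['frame'][150:310,190:350]
    cv2.imwrite(f'pics/e_{n}.png',cv2.resize(f[:,:,::-1],None,fx=3.7,fy=3.7))"
```

```text
clock: 11.2
tool_pos: [0.547, 0.0941, 0.2206]
eef_rot: [0.462, 0.536, -0.535, -0.461]
contact_force: [0.0, 0.6, -1.8]
opening: 0.632
[ 0.   0.6 -1.8] [ 0.07  0.04 -0.03] 0.6316694494228806
```

View pics/e_scene.png

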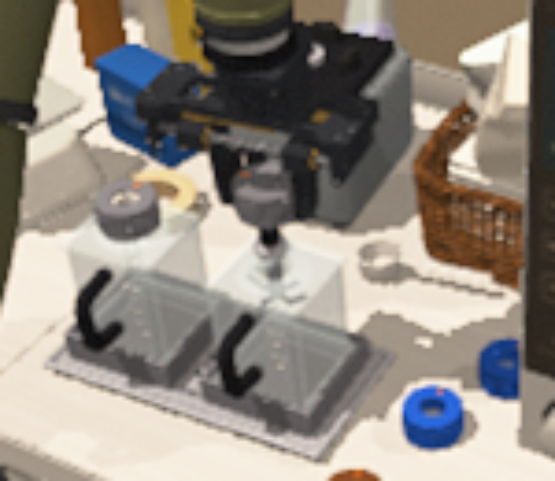

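View pics/e_side.png

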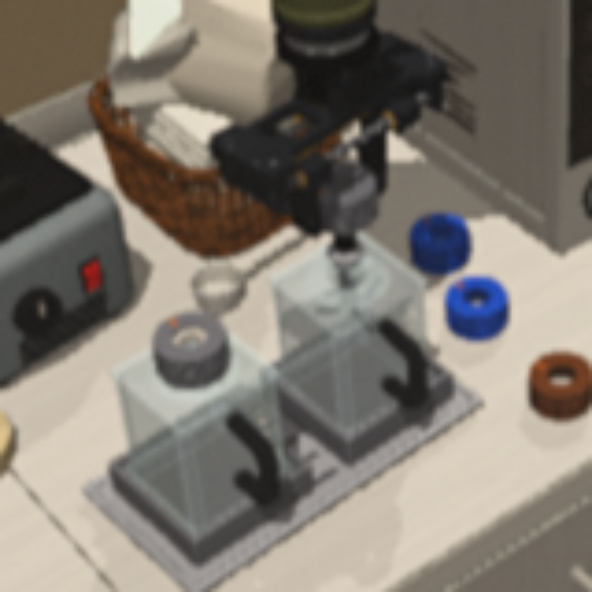

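Collar is off; the blade unit is still in the neck and both jars are standing. I'll raise it to about a hand's breadth.

```bash
python3 -m inch '0 -10 0 0;0 -20 0 0;0 -30 0 0;0 -40 0 0;0 -46 0 0;0 -48 0 0;0 -48 0 0;0 -48 0 0;0 -48 0 0';  python3 -c "
from h import *
s=r.get_state();print(np.round(s['contact_force'],1),np.round(s['moment'],2),s['opening'],np.abs(s['qd']).max())
for n in ('scene','side'):
    c=cam(n);f=c['frame'][90:240,190:340] if n=='scene' else c['frame'][150:310,190:350]
    print(proj(c,(.5463,.0946,.26)),proj(c,(.5463,.0946,.194)))
    for o in r.trace(n,'blade_unit')[:2]: print(n,o['centre'],o['p'])
    for o in r.tip_of(n,'blade_unit')[:2]: print(n,o['centre'],o['p'],atz(c,o['centre'],.172))
    cv2.imwrite(f'pics/f_{n}.png',cv2.resize(f[:,:,::-1],None,fx=3.7,fy=3.7))"
```

```text
clock: 12.2
tool_pos: [0.5462, 0.0938, 0.2672]
eef_rot: [-0.461, -0.536, 0.536, 0.461]
contact_force: [-0.1, 0.7, -1.3]
opening: 0.633
[-0.1  0.7 -1.3] [-0.02  0.01  0.01] 0.6334114743037838 0.0009309033625442629
(np.float64(152.769592349658), np.float64(260.6620323293495)) (np.float64(170.02538303750805), np.float64(262.7692062776955))
scene [176.7, 263.9] 0.56
scene [161.6, 235.1] 0.34
scene [173.5, 263.9] 0.5 [0.55572522 0.09925423 0.172     ]
(np.float64(193.19249352876838), np.float64(280.86286307170974)) (np.float64(211.39333758969534), np.float64(282.3968797079086))
side [221.1, 286.4] 0.41 [0.52569711 0.0971739  0.172     ]
```

View pics/f_scene.png

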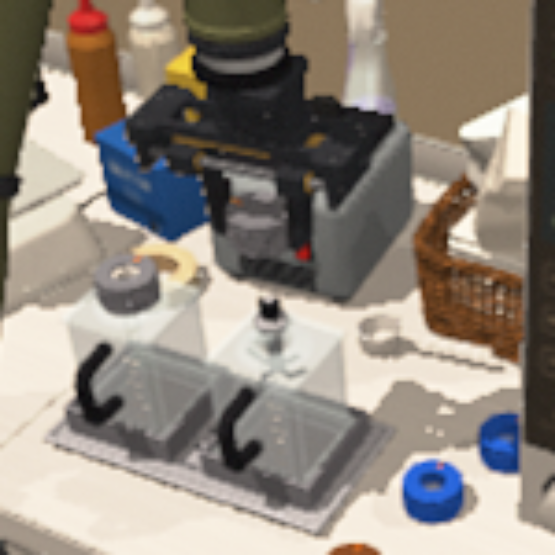

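View pics/f_side.png

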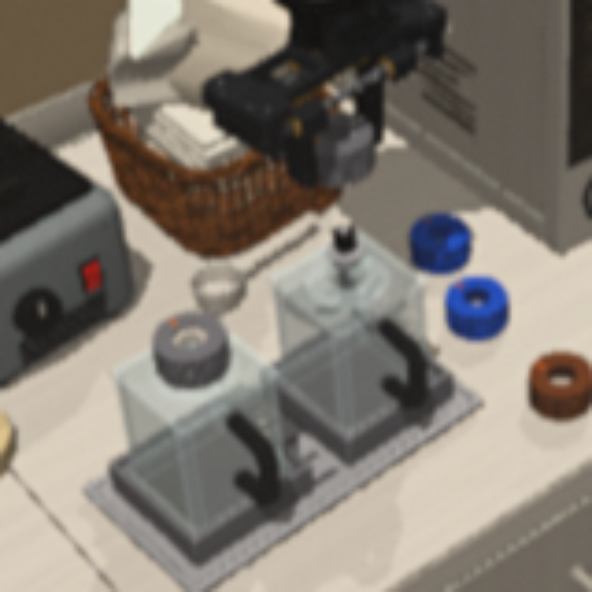

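```bash
python3 -c "
from plant import r
print(r.finish_job())"
```

```text
the job is handed in; nothing more can be done
None
```

The collar of the jar with the blade unit is off and held upright in the gripper, about 85 mm above the jar's neck. I handed the job in at about 12 s of the 38 s; no verdict came back.

**Finding the thread:** Turning clockwise from above, the torque rose to 1.4 N m within 9°, so I took that as the stop and turned back. Counter-clockwise it turned with almost no torque. I turned it about 88° and lifted straight up, and it came away without taking the jar along.

**Last checks:**
- **Collar:** the grip opening is 55.7 mm, matching the collar's 56 mm. The force reading is about 1.3 N down, close to the collar's weight.
- **Jars:** in both pictures the two jars stand in the rack and the blade unit is in its neck.
- **Other collar:** it is still screwed on with its index bar as before.
- **Surroundings:** nothing nearby in the pictures looks moved. The close-up views left out the jar lid, milk jug and tamper, which the arm did not go near.

**Disagreement:** the network's position for the blade unit differed by about 1 to 2 cm in x between the two cameras (x 0.556 and 0.526 m, low confidence). I relied on the pictures instead; in both, the blade unit sits upright on the neck.

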